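Step the turret length stop to the yellow finger and push the tube up to it

ROBOT

A 7-joint arm with a two-finger parallel gripper is mounted at the origin on a cart in front of the work surface, level with it; the furniture and walls round the work are solid. World frame = base frame: x ahead of the robot, y to its left, z up, the work surface at z = 0. Lengths are in mm, angles in rad, forces in N, time in s.
With the tool pointing down it reaches from about 425 to 950 mm from the base axis. Payload 16.7 kg.
Tool frame: the origin (TCP) lies at the very end of the fingers, on their centre line; the grasp point (between the pads) lies 19 mm behind it; z points along the fingers, y is the line along which they close (so a half turn about z gives the same grasp; the last joint's range is limited). The gripper opens to 94 mm and grips with 3 to 60 N. Pads are 16 mm wide; open, the fingers measure 119 mm over their backs; the gripper's body (75 mm by 177 mm) begins 78 mm behind the grasp point.
Start: joints at [1.137, 0.426, 0.074, 1.606, -0.034, 1.111, -0.067], TCP at [188.974, -647.967, 169.267] pointing down, gripper open.
Joint ranges: [-2.85, 2.85], [-0.5, 2.14], [-1.23, 1.37], [0.21, 2.46], [-1.02, 4.16], [0.16, 2.05], [-2.73, 2.73]. Speed limits (rad/s): [1.89, 1.89, 2.39, 2.39, 3.01, 3.01, 3.01].

INTERFACE

Orientations are given as a unit quaternion [w, x, y, z].
In Python, from cell import robot gives the robot as it stands. The module is installed in compiled form; this text tells all that it offers.
- The arm moves only by the tool apply_moves, never from a script. Its argument "commands" is one flat list of numbers, 7 for each row, row after row: the shift along the tool's x, y, z each as a share of 50 mm, from -1 to 1, then the turn, a rotation vector about the tool's x, y, z each as a share of 0.5 rad, from -1 to 1, then the opening, from 0 (shut) to 1 (fully open). A call has 1 to 12 rows; each row shifts and turns the commanded pose from where the row before left it, along the tool's axes as they then stand; what a row does not reach is not made up. A row lasts 1/10 s, in which the tool goes at most 50 mm and 8.59 degrees, less where a joint would pass 70% of its speed; a pose out of reach is approached as far as the arm can. A call with a number of a shift or a turn outside -1 to 1 is refused whole. A call with a gripper value outside its range is refused whole. The fingers move at their own pace and stop on an object; "force" is the grip in N (left out, the last holds). Time passes only in rows, so rows that do not move let the fingers close. It gives the time, the measured TCP pose, the force, the opening and the grip force at its end, in the units of the state.
- robot.get_obs(): the state, without advancing time (a new reading comes with each control period).
- robot.capture(name): name is "scene" or "top" or "wrist"; returns (picture, depth): 384x512x3 uint8, red, green, blue; 384x512 float32, mm along the optical axis (not along the pixel's ray), 0 where there is no reading.
- robot.get_calibration(name): a dict with "fx", "fy", "cx", "cy" (pixels), "view" (4x4, takes a point from world to camera coordinates); the wrist camera has in their place "hand_eye" (4x4, takes a point from camera to tool coordinates, whose origin is the TCP and whose axes are the flange's). Camera axes: x right, y up, looking along -z (the intrinsics and any distortion apply to the point x, -y, -z); pixel columns grow to the right and rows downward; lengths in mm; the calibration is good to about 2 mm. A picture is of the moment at which its call begins: read the wrist's pose just before it. get_calibration takes no time and is no camera call.
- robot.finish_job(): hands the job in; it is judged then, once.
The state is a dict: "t": time; "q": joint angles; "joint_velocities": joint speeds; "joint_torque": joint torques, N m; "eef_pos": TCP position; "orientation": TCP orientation; "contact_force": force on the tool from outside, world axes, zero at the start; "moment": the same for the moment, N m; "finger_gap": finger opening in mm; "gripper_force": force on a finger pad.
Only numpy, scipy, OpenCV 4.12 (cv2) and the standard library are available. Lean on these libraries where they do the work, as an engineer would, in place of code of your own. Each camera call takes 0.05 s, during which the arm holds its last target. There are 200 camera calls.

TASK

The next pieces are to be sawn to the length given by the yellow stop of the saw-guide jig. With the fingertips only, first push the fingers of the turret stop round until the yellow one points straight down the guide at the square tube and has clicked into its notch; only then push the tube along the guide until its end rests against the yellow finger. Do not pinch or lift anything, and leave everything else on the table where it lies.

Things in the scene. Friction and masses are not known exactly. Their poses are not given: they have to be found in the camera images.
- stop_jig: saw-guide jig, bolted down, cannot move. Origin at table height under the turret's axis, z up; its guide channel runs from the turret along the jig's -y. Dark steel base plate 100 mm wide (x), 8 mm thick, y = +75 to -320 mm. Two 12 mm wide rails, 44 mm apart, tops 26 mm above the table, y = -115 to -300 mm; dark saw guides up to 46 mm high stand beside the tube at y = -205 mm.
- turret_axis (a point): on the turret's vertical axis, 37 mm above the table (fixed in the jig). Hub 30 mm in radius, its bolt 60 mm above the table. Five radial stop fingers 72 degrees apart, flat bars 10 mm thick, 24 to 50 mm above the table, ends painted, anticlockwise from above: yellow (ends 80 mm from the axis), red (100), white (60), blue (90), green (70). Under them a notched disc of 44 mm radius, top 22 mm.
- turret (a joint): turret angle, rad, anticlockwise from above; 0 or a whole turn (6.28) when the yellow finger points straight down the guide at the tube. Turns endlessly either way, but a spring plunger clicks into a notch every 1.257 rad: 3 to 6 N at a finger's painted end takes it over, and within about 0.45 rad of a notch it runs in by itself and stays. Rests in a wrong notch or between two at first.
- yellow_tip (a point): centre of the end face of the yellow stop finger, 80 mm from the turret's axis and 37 mm above the table; turns with the turret
- tube: rusty square tube, 140 x 40 x 40 mm, 0.35 kg, loose between the rails with 2 mm play each side. Origin: centre of its underside, 8 mm above the table; x along its length. Starts with its end 125 to 160 mm from the turret axis. Top 48 mm above the table, so the upper 22 mm stand clear of the rails. Slides with 1 to 4 N. Against the yellow finger its origin is 150 mm from the axis.
- tape_measure: black and brown steel tape measure, 62 x 75 x 35 mm; loose, not part of the job, to be left alone; origin at the centre of its underside
- jig_block: grey drilled steel block, 50 x 90 x 28 mm; loose, not part of the job, to be left alone; origin at the centre of its underside
- g_clamp: blue G clamp lying flat, 110 x 145 x 20 mm; loose, not part of the job, to be left alone; origin at the centre of its underside
- angle_offcut: grey angle-iron offcut, 160 x 40 x 40 mm; loose, not part of the job, to be left alone; origin at the centre of its underside
- cold_chisel: black cold chisel lying flat, 20 x 185 x 15 mm; loose, not part of the job, to be left alone; origin at the centre of its underside
- round_stub: turned grey round bar standing on end, 38 mm across, 55 mm tall; loose, not part of the job, to be left alone; origin at the centre of its underside

How it is judged:
By the outcome, as a careful person would: the job done as asked, in the order asked, and still so for the second after the job is handed in, with the robot touching nothing.
It also fails if it takes over 56 s, if anything falls off the work surface, if the arm or the gripper's body presses on something with over 40 N, if the wrist force passes 120 N, or if a joint passes its speed limit or range.

## Working session

There is one attempt and no reset: what is moved stays moved. The work goes in short steps, Python scripts to look and compute and a tool call to move; the robot and the scene stay as the last step left them, time stands still between calls to the robot, and variables do not carry over. Pictures are saved under pics/ and viewed, at most 10 in all, crops included, and the job is handed in when it is done.

Besides the shell and the picture viewer there is one more tool, called after "Call:" by a JSON object that holds its "name" and its "arguments". apply_moves: Moves the arm, as the interface text tells. Its arguments: {"type":"object","properties":{"commands":{"type":"array","items":{"type":"number","minimum":-1,"maximum":1}},"force":{"type":"number"}},"required":["commands"]}

```bash
mkdir -p pics; cat > h.py <<'E'
import numpy as np, cv2
from cell import robot
def cap(n,f):
    im,d=robot.capture(n); cv2.imwrite('pics/'+f+'.png',im[:,:,::-1]); np.savez('pics/'+f,im=im,d=d); return im,d
def cam(n):
    c=robot.get_calibration(n); return c
def pts(n,uv,z):
    """cast pixels onto plane z"""
    c=cam(n); V=np.array(c['view']); R=V[:3,:3]; o=-R.T@V[:3,3]
    uv=np.atleast_2d(np.array(uv,float))
    k=np.array(c.get('dist',c.get('distortion',np.zeros(5))),float)
    K=np.array([[c['fx'],0,c['cx']],[0,c['fy'],c['cy']],[0,0,1]])
    p=cv2.undistortPoints(uv[:,None],K,k)[:,0]
    r=np.c_[p[:,0],-p[:,1],-np.ones(len(p))]@R
    return o+r*((z-o[2])/r[:,2])[:,None]
def world(n,d,uv):
    c=cam(n); V=np.array(c['view']); uv=np.array(uv); z=d[uv[:,1],uv[:,0]]
    P=np.c_[(uv[:,0]-c['cx'])/c['fx']*z,-(uv[:,1]-c['cy'])/c['fy']*z,-z]
    return (P-V[:3,3])@V[:3,:3]
E
python3 - <<'E'
from h import *
print(robot.get_obs())
for n in ['scene','top']:
    cap(n,n+'0'); print(robot.get_calibration(n))
E
```

```text
{'t': 0.0, 'q': array([ 1.13751533,  0.42672285,  0.07387892,  1.60657197, -0.03408359,
        1.11081718, -0.0670988 ]), 'joint_velocities': array([ 0.00098529, -0.00097216,  0.001213  , -0.00145977, -0.00053867,
        0.0008116 , -0.00067465]), 'joint_torque': array([-2.31020204e-03, -9.35821795e+01,  3.66633072e+00, -4.54184747e+01,
       -4.87917115e-02,  1.99607410e-02,  6.78635251e-05]), 'eef_pos': array([ 188.80473919, -647.56694559,  168.59806099]), 'orientation': array([-6.12292167e-04,  9.89953592e-01,  1.41391265e-01, -1.47179730e-04]), 'contact_force': array([ 0.19898124, -0.13409977, -0.15488792]), 'moment': array([-0.04284794,  0.07129578, -0.08485982]), 'gripper_force': 0.0, 'finger_gap': 93.99822037240219}
{'fx': 388.09601031773025, 'fy': 388.09601031773025, 'cx': 251.50082707080065, 'cy': 191.2448156970035, 'view': array([[-9.08202353e-01, -4.18300680e-01,  1.38934089e-02,
         4.76857102e+02],
       [ 2.24330156e-01, -4.58497965e-01,  8.59916041e-01,
        -1.81509509e+02],
       [-3.53333365e-01,  7.84094482e-01,  5.10246387e-01,
        -9.08733929e+02],
       [ 0.00000000e+00,  0.00000000e+00,  0.00000000e+00,
         1.00000000e+00]])}
{'fx': 454.4646354253316, 'fy': 454.4646354253316, 'cx': 252.61954155105028, 'cy': 202.77308158917958, 'view': array([[ 8.00966525e-04, -9.99992103e-01,  3.89252932e-03,
        -2.80320948e+01],
       [ 9.89455737e-01,  1.35628366e-03,  1.44829229e-01,
        -5.73917982e+02],
       [-1.44833365e-01,  3.73548210e-03,  9.89449010e-01,
        -1.59617558e+03],
       [ 0.00000000e+00,  0.00000000e+00,  0.00000000e+00,
         1.00000000e+00]])}
```

View pics/top0.png

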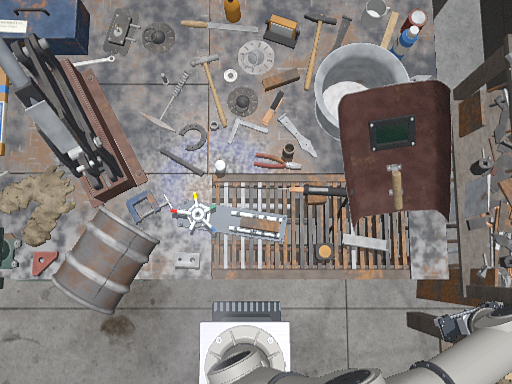

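View pics/scene0.png

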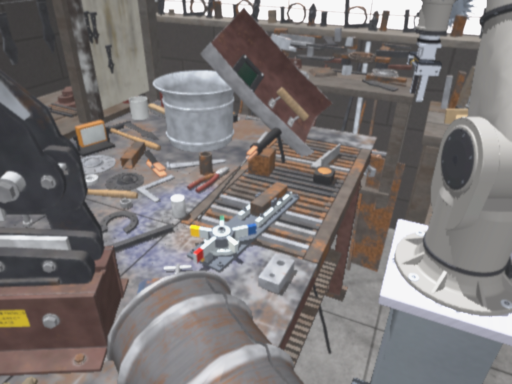

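```bash
python3 - <<'E'
from h import *
z=np.load('pics/top0.npz'); im=z['im']; d=z['d']
cv2.imwrite('pics/topc.png',cv2.resize(im[170:262,130:300,::-1],None,fx=4.6,fy=4.6,interpolation=cv2.INTER_CUBIC))
z2=np.load('pics/scene0.npz'); im2=z2['im']; d2=z2['d']
cv2.imwrite('pics/scenec.png',cv2.resize(im2[170:300,150:320,::-1],None,fx=4.5,fy=4.5,interpolation=cv2.INTER_CUBIC))
hsv=cv2.cvtColor(im,cv2.COLOR_RGB2HSV); hs2=cv2.cvtColor(im2,cv2.COLOR_RGB2HSV)
R={'yel':(22,35),'red':(0,5),'blue':(100,118),'green':(50,85)}
for n,h,I,D,(u0,u1,v0,v1) in (('top',hsv,im,d,(160,230,185,245)),('scene',hs2,im2,d2,(180,270,210,270))):
  for k,(a,b) in R.items():
    m=np.zeros(h.shape[:2],np.uint8); s=h[v0:v1,u0:u1]
    m[v0:v1,u0:u1]=((s[...,0]>=a)&(s[...,0]<=b)&(s[...,1]>130)&(s[...,2]>80))
    v,u=np.nonzero(m)
    if len(u)==0: print(n,k,'none');continue
    W=world(n,D,np.c_[u,v]); c=[u.mean(),v.mean()]
    print(n,k,len(u),np.round(c,1),'ray z50',pts(n,[c],50)[0].round(1),'depth',np.median(W,0).round(1))
E
```

```text
top yel 15 [195. 195.] ray z50 [600.7 179.7  50. ] depth [600.6 179.6  50.3]
top red 17 [173.5 210.6] ray z50 [544.1 255.3  50. ] depth [543.5 257.3  47.5]
top blue 11 [213. 229.] ray z50 [478.3 113.4  50. ] depth [478.2 113.2  52.1]
top green none
scene yel 83 [194.4 229.9] ray z50 [590.1 191.3  50. ] depth [596.8 183.5  40.7]
scene red 65 [199.  253.6] ray z50 [533.8 262.6  50. ] depth [537.8 255.   44.6]
scene blue 62 [251.7 228.2] ray z50 [467.9 124.5  50. ] depth [472.5 114.1  43.3]
scene green none
```

View pics/topc.png

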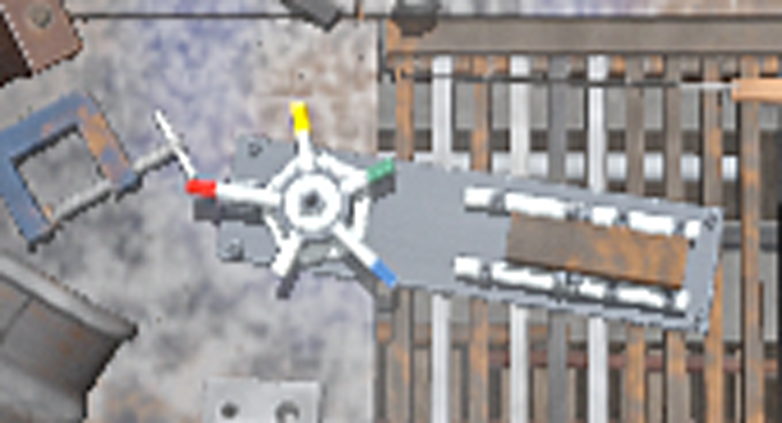

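View pics/scenec.png

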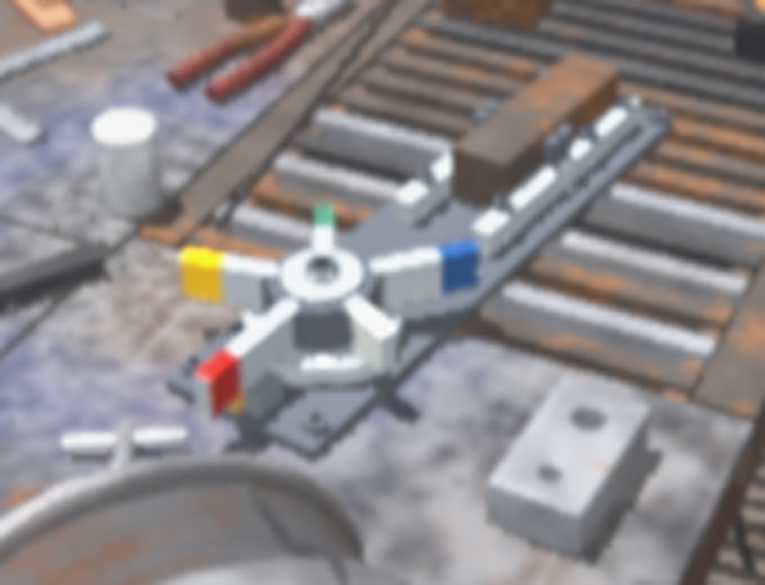

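```bash
python3 - <<'E'
from h import *
z=np.load('pics/top0.npz'); im=z['im']; d=z['d']
c=lambda x,y:(130+x/4.6,170+y/4.6)
print('axis',pts('top',[c(312,200)],60).round(1))
print('tube top corners',pts('top',[c(512,213),c(690,243),c(686,285),c(506,260)],48).round(1))
print('rails',pts('top',[c(465,190),c(700,228),c(455,265),c(687,300)],26).round(1))
for n,f in(('top','top0'),('scene','scene0')):
  z=np.load(f'pics/{f}.npz'); d=z['d']; v,u=np.nonzero(d>0); W=world(n,d,np.c_[u,v])
  r=np.hypot(W[:,0],W[:,1]); a=np.degrees(np.arctan2(W[:,1],W[:,0]))
  for a0 in range(-90,40,10):
    print(n,a0,[ (int(np.percentile(W[s,2],99.5)) if (s:=((r>=r0)&(r<r0+75)&(a>=a0)&(a<a0+10))).sum()>3 else None) for r0 in range(400,850,75)])
print(robot.get_calibration('wrist'))
E
```

```text
axis [[532.6 167.1  60. ]]
tube top corners [[ 524.1   13.    48. ]
 [ 500.9 -125.1   48. ]
 [ 468.2 -121.8   48. ]
 [ 487.5   17.5   48. ]]
rails [[ 544.9   50.6   26. ]
 [ 515.  -134.5   26. ]
 [ 485.5   58.    26. ]
 [ 458.3 -123.9   26. ]]
top -90 [-834, -830, -833, -831, -833, -831]
top -80 [759, 726, 688, 637, 349, -826]
top -70 [745, 699, 659, 644, 476, 9]
top -60 [-832, 8, 7, 38, 7, 8]
top -50 [8, 10, 44, 37, 164, 182]
top -40 [39, 41, 63, 150, 134, 220]
top -30 [8, 8, 78, 164, 278, 341]
top -20 [33, 53, 10, 121, 72, 379]
top -10 [43, 56, 11, 77, 20, 9]
top 0 [15, 53, 17, 45, 61, 10]
top 10 [9, 59, 64, 51, 20, 19]
top 20 [34, 54, 56, 23, 19, 20]
top 30 [35, 65, 125, 130, 356, 462]
scene -90 [None, -845, -844, -843, -848, -339]
scene -80 [-842, -841, 516, 519, 468, -840]
scene -70 [-842, -843, -1, 515, 0, 1]
scene -60 [-1, 0, 1, 37, 1, 122]
scene -50 [1, 0, 40, 36, 164, 177]
scene -40 [34, 35, 70, 158, 168, 217]
scene -30 [0, 0, 75, 178, 285, 353]
scene -20 [31, 48, 92, 115, 69, 388]
scene -10 [45, 49, 68, 75, 14, 5]
scene 0 [25, 48, 9, 53, 55, 5]
scene 10 [1, 57, 60, 49, 15, 15]
scene 20 [29, 50, 50, 16, 15, 15]
scene 30 [29, 73, 127, 128, 362, 463]
{'fx': 291.69868080251274, 'fy': 291.69868080251274, 'cx': 254.2303698783459, 'cy': 195.3900874917933, 'hand_eye': array([[ 5.38447190e-04,  9.61168260e-01,  2.75962472e-01,
         8.06285339e+01],
       [ 9.99999853e-01, -4.98576282e-04, -2.14635752e-04,
         7.06346988e-01],
       [-6.87127293e-05,  2.75962547e-01, -9.61168387e-01,
        -2.15460145e+02],
       [ 0.00000000e+00,  0.00000000e+00,  0.00000000e+00,
         1.00000000e+00]])}
```

Call:
{"name": "apply_moves", "arguments": {"commands": [0.54,-0.53,-0.2,0,0,0,0,0.54,-0.53,-0.2,0,0,0,0,0.54,-0.53,-0.2,0,0,0,0,0.54,-0.53,-0.2,0,0,0,0,0.54,-0.53,-0.2,0,0,0,0,0.54,-0.53,-0.2,0,0,0,0]}}

```text
t: 0.7
eef_pos: [300.4, -448.4, 229.5]
orientation: [-0.0, 0.99, 0.141, -0.0]
contact_force: [1.1, -1.2, 1.1]
finger_gap: 49.2
gripper_force: 0.0
```

```bash
python3 -c "
from h import *
o=robot.get_obs();print(o['t'],o['q'].round(2),o['eef_pos'].round(0),o['orientation'].round(3),o['contact_force'],o['finger_gap'])"
```

```text
0.7 [ 0.88  0.16 -0.02  1.83  0.    1.15 -0.43] [ 300. -448.  229.] [-0.     0.99   0.141 -0.   ] [ 1.05328353 -1.20661011  1.10369234] 49.17585699058848
```

Call:
{"name": "apply_moves", "arguments": {"commands": [0.67,-0.46,0,0,0,0,0,0.67,-0.46,0,0,0,0,0,0.67,-0.46,0,0,0,0,0,0.67,-0.46,0,0,0,0,0,0.67,-0.46,0,0,0,0,0,0.67,-0.46,0,0,0,0,0,0.67,-0.46,0,0,0,0,0,0.31,-0.71,0,0,0,0,0,0.31,-0.71,0,0,0,0,0,0.31,-0.71,0,0,0,0,0,0.31,-0.71,0,0,0,0,0,0.31,-0.71,0,0,0,0,0]}}

```text
t: 1.9
eef_pos: [504.5, -36.2, 229.2]
orientation: [-0.0, 0.99, 0.141, -0.0]
contact_force: [0.1, -0.2, 0.1]
finger_gap: 0.7
gripper_force: 0.0
```

Call:
{"name": "apply_moves", "arguments": {"commands": [0.39,-0.54,0,0,0,0,0,0.39,-0.54,0,0,0,0,0,0.39,-0.54,0,0,0,0,0,0.39,-0.54,0,0,0,0,0,0,0,0,0,0,0.22,0,0,0,0,0,0,0.22,0,0,0,0,0,0,0.22,0,0,0,0,0,0,0.22,0,0,0,0,0,0,0,0]}}

```text
t: 2.8
eef_pos: [549.2, 87.8, 229.1]
orientation: [0.0, 0.997, -0.079, -0.0]
contact_force: [1.4, 0.3, -0.7]
finger_gap: 0.6
gripper_force: 0.0
```

```bash
cat >> h.py <<'E'
from scipy.spatial.transform import Rotation
def wpose():
    o=robot.get_obs(); w=o['orientation']; R=Rotation.from_quat([w[1],w[2],w[3],w[0]]).as_matrix()
    c=robot.get_calibration('wrist'); H=np.array(c['hand_eye']); T=np.eye(4); T[:3,:3]=R; T[:3,3]=o['eef_pos']; return c,T@H
def wpts(c,M,uv,z):
    uv=np.atleast_2d(np.array(uv,float)); r=np.c_[(uv[:,0]-c['cx'])/c['fx'],-(uv[:,1]-c['cy'])/c['fy'],-np.ones(len(uv))]@M[:3,:3].T
    return M[:3,3]+r*((z-M[2,3])/r[:,2])[:,None]
E
python3 - <<'E'
from h import *
o=robot.get_obs();print(o['t'],o['q'].round(2),o['eef_pos'].round(1),o['orientation'].round(3))
c,M=wpose(); im,d=cap('wrist','w1'); np.save('pics/w1M',M)
big=cv2.resize(im[:,:,::-1],None,fx=1.56,fy=1.56); cv2.imwrite('pics/w1b.png',big)
h=cv2.cvtColor(im,cv2.COLOR_RGB2HSV)
R={'yel':(22,35),'red':(0,4),'blue':(100,118),'green':(50,85)}
for k,(a,b) in R.items():
    m=((h[...,0]>=a)&(h[...,0]<=b)&(h[...,1]>130)&(h[...,2]>80)).astype(np.uint8)
    n,l,s,ce=cv2.connectedComponentsWithStats(m)
    for i in range(1,n):
        if s[i,4]>60: print(k,s[i],ce[i].round(1),wpts(c,M,ce[i],50).round(1))
E
```

```text
2.8 [ 0.09  0.21 -0.42  1.78  0.09  1.17 -2.09] [549.2  87.8 229.1] [ 0.     0.997 -0.079 -0.   ]
yel [175 138  15  19 165] [182.3 146.7] [[599.5 176.9  50. ]]
red [130 187  20  11 163] [138.3 192.2] [[547.2 252.1  50. ]]
```

View pics/w1b.png

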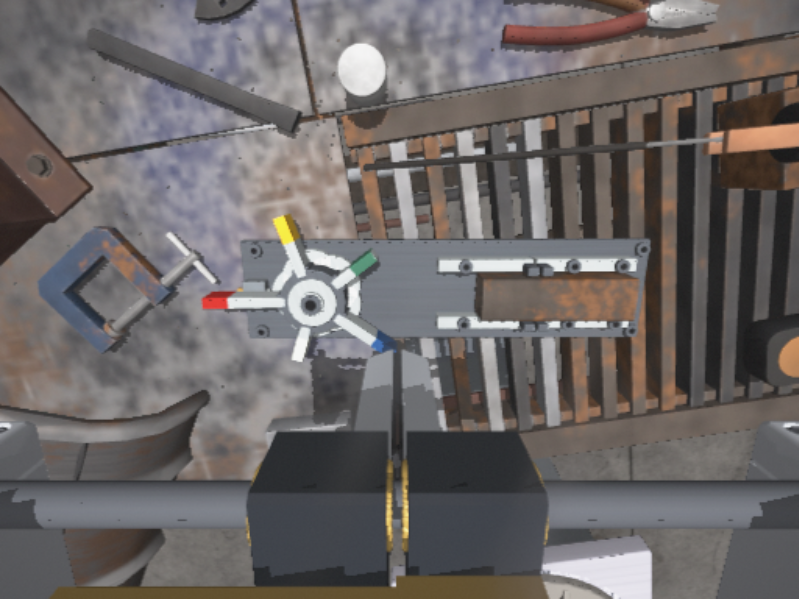

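```bash
python3 - <<'E'
from h import *
c=robot.get_calibration('wrist'); M=np.load('pics/w1M.npy'); s=lambda x,y:(x/1.56,y/1.56)
o=robot.get_obs();w=o['orientation'];R=Rotation.from_quat([w[1],w[2],w[3],w[0]]).as_matrix()
def t(n,uv,z):
    P=wpts(c,M,[s(*p) for p in uv],z); print(n,'world',P.round(1).tolist(),'tool rel',((P-o['eef_pos'])@R).round(1).tolist())
t('axis',[(311,304)],60); t('yel end',[(281,217)],50); t('red end',[(203,302)],50)
t('tube',[(477,276),(637,278),(637,321),(480,321)],48); t('rails',[(438,260),(637,260),(438,330),(635,330)],26)
t('plate',[(240,240),(649,240),(630,337)],8)
E
```

```text
axis world [[532.4, 165.9, 60.0]] tool rel [[-28.4, -74.6, 169.1]]
yel end world [[609.7, 177.5, 50.0]] tool rel [[46.1, -97.9, 179.1]]
red end world [[547.1, 263.9, 50.0]] tool rel [[-29.0, -173.7, 179.1]]
tube world [[531.6, 17.4, 48.0], [507.3, -123.3, 48.0], [466.6, -122.8, 48.0], [489.2, 19.3, 48.0]] tool rel [[-6.5, 72.3, 181.1], [-8.9, 215.1, 181.1], [-49.3, 220.8, 181.2], [-48.7, 76.9, 181.1]]
rails world [[547.0, 48.4, 26.0], [517.9, -134.5, 26.0], [478.7, 57.5, 26.0], [448.6, -131.7, 26.0]] tool rel [[4.0, 39.3, 203.1], [3.2, 224.5, 203.1], [-64.9, 40.7, 203.1], [-65.7, 232.3, 203.2]]
plate world [[592.6, 232.2, 8.0], [530.9, -155.1, 8.0], [434.0, -135.4, 8.0]] tool rel [[20.8, -149.3, 221.1], [19.3, 242.9, 221.1], [-79.5, 238.3, 221.2]]
```

```bash
python3 - <<'E'
from h import *
o=robot.get_obs();w=o['orientation'];R=Rotation.from_quat([w[1],w[2],w[3],w[0]]).as_matrix()
c=robot.get_calibration('wrist'); M=np.load('pics/w1M.npy'); d=np.load('pics/w1.npz')['d']; v,u=np.nonzero(d>0); z=d[v,u]
Ws=[np.c_[(u-c['cx'])/c['fx']*z,-(v-c['cy'])/c['fy']*z,-z]@M[:3,:3].T+M[:3,3]]
for n in('top','scene'):
    d=np.load(f'pics/{n}0.npz')['d']; v,u=np.nonzero(d>0); Ws.append(world(n,d,np.c_[u,v]))
for W in Ws:
    P=(W-o['eef_pos'])@R; s=(W[:,2]>90)&(P[:,0]>-90)&(P[:,0]<130)&(P[:,1]>-270)&(P[:,1]<-90)
    print(s.sum()); 
    if s.sum(): 
        i=np.argsort(-P[s,1])[:4]; print(np.c_[P[s][i,:2],W[s][i,2]].round(0).tolist(), 'min x by y:',P[s][:,0].min().round(0), W[s][:,2].max().round(0))
E
```

```text
0
0
0
```

Call:
{"name": "apply_moves", "arguments": {"commands": [0.056,-0.64,0,0,0,0,0,0.056,-0.64,0,0,0,0,0,0.056,-0.64,0,0,0,0,0,0.056,-0.64,0,0,0,0,0,0,0,0.79,0,0,0,0,0,0,0.79,0,0,0,0,0,0,0.79,0,0,0,0,0,0,0.79,0,0,0,0,0,0,0.79,0,0,0,0,0,0,0,0,0,0,0]}}

```text
t: 3.85
eef_pos: [577.1, 211.1, 27.1]
orientation: [0.001, 0.997, -0.076, -0.004]
contact_force: [-0.2, -0.4, -0.6]
finger_gap: 0.6
gripper_force: 0.0
```

Call:
{"name": "apply_moves", "arguments": {"commands": [0.101,0.094,0,0,0,0,0,0.101,0.094,0,0,0,0,0,0.079,0.113,0,0,0,0,0,0.079,0.113,0,0,0,0,0,0.054,0.127,0,0,0,0,0,0.054,0.127,0,0,0,0,0,0.026,0.135,0,0,0,0,0,0.026,0.135,0,0,0,0,0,-0.002,0.138,0,0,0,0,0,-0.002,0.138,0,0,0,0,0]}}

```text
t: 4.85
eef_pos: [596.2, 148.0, 31.8]
orientation: [-0.0, 0.997, -0.078, -0.0]
contact_force: [-0.7, 0.6, 0.2]
finger_gap: 0.6
gripper_force: 0.0
```

```bash
cat >> h.py <<'E'
A=np.array([532.4,165.9])
def rep(f=None):
    o=robot.get_obs();w=o['orientation'];R=Rotation.from_quat([w[1],w[2],w[3],w[0]]).as_matrix()
    p=(o['eef_pos']-np.r_[A,0])@R; print('t',round(o['t'],2),'p',p[:2].round(1),'z',o['eef_pos'][2].round(1),'phi',np.degrees(np.arctan2(p[0],p[1])).round(1),'yaw',np.degrees(np.arctan2(R[1,0],R[0,0])).round(2),'F',(o['contact_force']@R).round(1))
    c,M=wpose(); im,d=cap('wrist',f) if f else robot.capture('wrist'); h=cv2.cvtColor(im,cv2.COLOR_RGB2HSV)
    for k,(a,b,L) in {'yel':(22,35,70),'red':(0,4,90),'blue':(100,118,80),'green':(50,85,60)}.items():
        m=((h[...,0]>=a)&(h[...,0]<=b)&(h[...,1]>120)&(h[...,2]>60)).astype(np.uint8)
        n,l,s,ce=cv2.connectedComponentsWithStats(m)
        for i in range(1,n):
            if s[i,4]<25: continue
            q=(wpts(c,M,ce[i],48)[0]-np.r_[A,0])@R; r=np.hypot(*q[:2])
            if abs(r-L)<15: print(k,s[i,4],q[:2].round(1),'r',r.round(1),'th',np.degrees(np.arctan2(q[0],q[1])).round(1))
    return im,d,M
E
python3 -c "
from h import *
rep('w2')"
```

```text
t 4.85 p [65.8  7.7] z 31.8 phi 83.3 yaw -8.95 F [-0.8 -0.4 -0.2]
yel 543 [ 65.  -21.6] r 68.5 th 108.4
red 653 [  7.1 -86.2] r 86.5 th 175.3
```

View pics/w2.png

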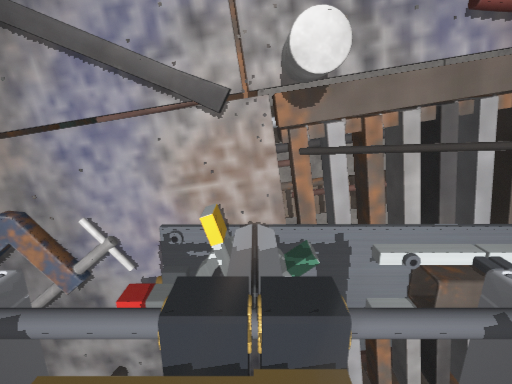

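```bash
cat >> h.py <<'E'
def scn(f):
  for n,(u0,u1,v0,v1) in (('top',(160,230,185,245)),('scene',(180,270,205,275))):
    I,D=cap(n,f+n); h=cv2.cvtColor(I,cv2.COLOR_RGB2HSV)
    for k,(a,b,r0) in {'yel':(22,35,70),'red':(0,5,90),'blue':(100,118,80),'green':(55,88,60)}.items():
      s=h[v0:v1,u0:u1]; m=((s[...,0]>=a)&(s[...,0]<=b)&(s[...,1]>100)&(s[...,2]>60))
      v,u=np.nonzero(m)
      if len(u)<4: continue
      W=np.median(world(n,D,np.c_[u+u0,v+v0]),0); q=W[:2]-A; 
      print(n,k,len(u),(u.mean()+u0).round(1),(v.mean()+v0).round(1),W.round(0),'r',np.hypot(*q).round(0),'th',((np.degrees(np.arctan2(q[1],q[0]))+98.95)%360).round(1))
E
python3 - <<'E'
from h import *
scn('s2')
im=np.load('pics/s2scene.npz')['im']; cv2.imwrite('pics/s2c.png',cv2.resize(im[130:300,140:340,::-1],None,fx=3.5,fy=3.5,interpolation=cv2.INTER_CUBIC))
E
```

```text
top red 17 173.5 210.6 [543. 257.  49.] r 92.0 th 182.2
scene yel 88 194.4 229.9 [597. 183.  40.] r 67.0 th 114.0
scene red 75 198.9 253.6 [538. 256.  47.] r 91.0 th 185.5
scene blue 70 251.8 228.7 [472. 114.  42.] r 79.0 th 319.5
```

View pics/s2c.png

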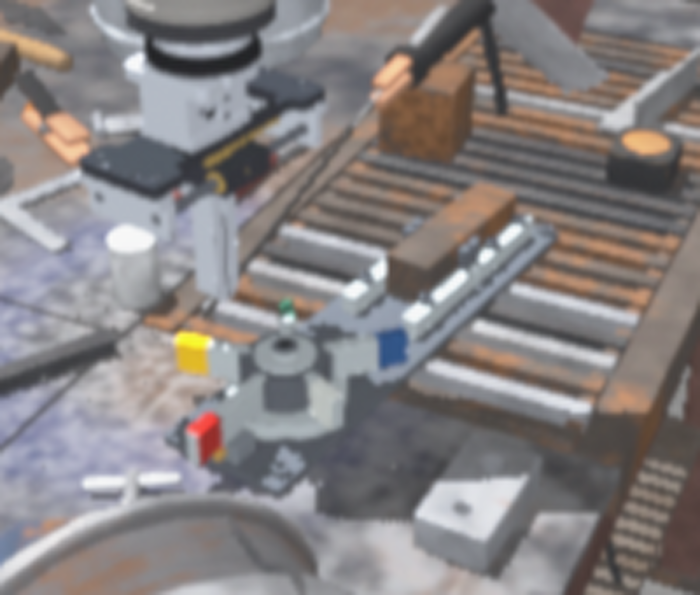

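```bash
python3 - <<'E'
from h import *
o=robot.get_obs(); print(o['t'],o['eef_pos'].round(1),o['q'].round(3))
d=np.load('pics/s2scene.npz')['d']
for v in range(196,226,3):
    print(v,world('scene',d,np.array([[200,v],[203,v]])).round(0).tolist())
z=np.load('pics/w2.npz'); d=z['d']; c,M=wpose()
for v in (225,230,240,250): 
    for u in (225,245,254,262): print(v,u,d[v,u].round(0),end=' | ')
    print()
E
```

```text
5.0 [596.3 148.   31.8] [-0.027  0.512 -0.417  1.838  0.268  0.847 -2.304]
196 [[588.0, 160.0, 130.0], [585.0, 152.0, 126.0]]
199 [[589.0, 160.0, 121.0], [585.0, 153.0, 119.0]]
202 [[588.0, 162.0, 114.0], [587.0, 151.0, 108.0]]
205 [[590.0, 161.0, 104.0], [586.0, 152.0, 100.0]]
208 [[591.0, 160.0, 95.0], [586.0, 153.0, 92.0]]
211 [[592.0, 159.0, 86.0], [587.0, 154.0, 84.0]]
214 [[591.0, 162.0, 79.0], [585.0, 157.0, 77.0]]
217 [[635.0, 95.0, 15.0], [640.0, 73.0, -0.0]]
220 [[646.0, 79.0, -8.0], [638.0, 76.0, -7.0]]
223 [[633.0, 101.0, -1.0], [626.0, 96.0, -2.0]]
225 225 238.0 | 225 245 260.0 | 225 254 260.0 | 225 262 261.0 | 
230 225 232.0 | 230 245 182.0 | 230 254 187.0 | 230 262 182.0 | 
240 225 222.0 | 240 245 169.0 | 240 254 171.0 | 240 262 169.0 | 
250 225 216.0 | 250 245 156.0 | 250 254 159.0 | 250 262 156.0 |
```

The wrist depth and scene view both show the fingertips about 42 mm short of the reported TCP: they passed over the turret at z≈74. I'll go back and work lower.

Call:
{"name": "apply_moves", "arguments": {"commands": [-0.174,-0.402,0,0,0,0,0,-0.174,-0.402,0,0,0,0,0,-0.174,-0.402,0,0,0,0,0,0,0,0,0,0,0,0,0,0,0.2,0,0,0,0,0,0,0.2,0,0,0,0,0,0,0.2,0,0,0,0,0,0,0.2,0,0,0,0,0,0,0,0,0,0,0,0,0,0,0,0,0,0]}}

```text
t: 6.0
eef_pos: [579.9, 212.0, -8.5]
orientation: [0.0, 0.997, -0.078, -0.0]
contact_force: [0.6, 0.4, 0.8]
finger_gap: 0.3
gripper_force: 0.0
```

```bash
python3 - <<'E'
from h import *
rep('w3'); scn('s3')
V=np.load('pics/s3scene.npz')['d']
for v in range(200,250,3): print(v,world('scene',V,np.array([[185,v],[189,v],[193,v]])).round(0).tolist())
E
```

```text
t 6.0 p [ 39.7 -52.9] z -8.5 phi 143.1 yaw -8.97 F [ 0.6 -0.5 -0.8]
yel 687 [ 63.5 -22.8] r 67.4 th 109.8
blue 669 [-41.6  62.2] r 74.8 th -33.8
scene red 69 199.1 254.2 [538. 255.  43.] r 89.0 th 185.4
scene blue 75 251.8 228.4 [473. 114.  41.] r 79.0 th 320.4
scene green 5 221.2 217.6 [558. 116.  50.] r 56.0 th 36.2
200 [[565.0, 255.0, 178.0], [561.0, 245.0, 174.0], [561.0, 231.0, 166.0]]
203 [[566.0, 254.0, 170.0], [561.0, 246.0, 167.0], [560.0, 234.0, 160.0]]
206 [[562.0, 261.0, 168.0], [153.0, 829.0, 613.0], [563.0, 230.0, 149.0]]
209 [[564.0, 259.0, 158.0], [570.0, 235.0, 142.0], [556.0, 240.0, 149.0]]
212 [[583.0, 234.0, 130.0], [570.0, 237.0, 136.0], [556.0, 241.0, 142.0]]
215 [[582.0, 235.0, 123.0], [559.0, 253.0, 141.0], [557.0, 241.0, 134.0]]
218 [[559.0, 268.0, 142.0], [578.0, 227.0, 111.0], [570.0, 222.0, 110.0]]
221 [[674.0, 111.0, 0.0], [581.0, 223.0, 99.0], [569.0, 225.0, 104.0]]
224 [[670.0, 118.0, -4.0], [581.0, 225.0, 92.0], [571.0, 224.0, 94.0]]
227 [[660.0, 133.0, -1.0], [582.0, 224.0, 83.0], [570.0, 226.0, 88.0]]
230 [[653.0, 144.0, -2.0], [584.0, 222.0, 72.0], [571.0, 226.0, 79.0]]
233 [[644.0, 157.0, 0.0], [584.0, 223.0, 64.0], [572.0, 224.0, 69.0]]
236 [[638.0, 166.0, -1.0], [583.0, 225.0, 57.0], [572.0, 225.0, 61.0]]
239 [[632.0, 175.0, -3.0], [586.0, 222.0, 45.0], [573.0, 225.0, 52.0]]
242 [[624.0, 188.0, -1.0], [616.0, 182.0, -3.0], [574.0, 225.0, 42.0]]
245 [[617.0, 199.0, -0.0], [609.0, 193.0, -1.0], [598.0, 191.0, 0.0]]
248 [[611.0, 208.0, -1.0], [601.0, 205.0, 0.0], [593.0, 199.0, -1.0]]
```

Call:
{"name": "apply_moves", "arguments": {"commands": [0,0,0.08,0,0,0,0,0.101,0.094,0,0,0,0,0,0.101,0.094,0,0,0,0,0,0.079,0.113,0,0,0,0,0,0.079,0.113,0,0,0,0,0,0.054,0.127,0,0,0,0,0,0.054,0.127,0,0,0,0,0,0.026,0.135,0,0,0,0,0,0.026,0.135,0,0,0,0,0,0,0,0,0,0,0,0]}}

```text
t: 7.15
eef_pos: [598.6, 160.1, -12.2]
orientation: [0.0, 0.997, -0.079, 0.0]
contact_force: [0.1, 0.2, -1.0]
finger_gap: 0.3
gripper_force: 0.0
```

```bash
python3 - <<'E'
from h import *
rep('w4'); scn('s4')
E
```

```text
t 7.15 p [66.3 -4.7] z -12.2 phi 94.0 yaw -9.04 F [ 0.  -0.2  1. ]
yel 685 [66.5 18.6] r 69.1 th 74.3
red 1424 [ 56.8 -68.5] r 89.0 th 140.3
top blue 8 199.8 235.0 [459. 159.  50.] r 74.0 th 284.1
scene yel 25 206.2 220.6 [588. 141.  47.] r 61.0 th 74.9
scene red 96 185.5 242.6 [590. 232.  41.] r 88.0 th 148.1
scene blue 86 251.6 241.7 [451. 161.  40.] r 81.0 th 282.6
scene green 4 235.8 221.0 [518. 113.  48.] r 55.0 th 353.8
```

Call:
{"name": "apply_moves", "arguments": {"commands": [-0.002,0.138,0,0,0,0,0,-0.002,0.138,0,0,0,0,0,-0.031,0.135,0,0,0,0,0,-0.031,0.135,0,0,0,0,0,-0.058,0.125,0,0,0,0,0,-0.058,0.125,0,0,0,0,0,-0.083,0.11,0,0,0,0,0,-0.083,0.11,0,0,0,0,0,-0.104,0.091,0,0,0,0,0,-0.104,0.091,0,0,0,0,0,0,0,0,0,0,0,0,0,0,0,0,0,0,0]}}

```text
t: 8.5
eef_pos: [561.5, 106.7, -12.2]
orientation: [0.0, 0.997, -0.078, -0.0]
contact_force: [0.1, -0.2, 0.7]
finger_gap: 0.3
gripper_force: 0.0
```

```bash
python3 - <<'E'
from h import *
rep('w5'); scn('s5')
E
```

```text
t 8.5 p [38. 54.] z -12.2 phi 35.1 yaw -8.96 F [ 0.1  0.2 -0.7]
yel 44 [27.8 72.4] r 77.5 th 21.0
red 1129 [87.1 12.4] r 88.0 th 81.9
blue 164 [-43.6 -51. ] r 67.2 th -139.5
top blue 20 179.6 226.6 [488. 233.  48.] r 81.0 th 222.6
scene yel 41 232.7 223.3 [522. 101.  45.] r 66.0 th 359.8
scene red 60 197.4 219.2 [615. 140.  40.] r 87.0 th 81.4
scene blue 26 223.8 252.3 [487. 234.  50.] r 82.0 th 223.0
```

Call:
{"name": "apply_moves", "arguments": {"commands": [0,0,-0.6,0,0,0,0,0,0,-0.8,0,0,0,0,0,0,-0.8,0,0,0,0,0,0,-0.8,0,0,0,0,0,0.2,-0.8,0,0,0,0,0,0.2,-0.8,0,0,0,0,0,0,0,0,0,0,0]}}

```text
t: 9.35
eef_pos: [561.0, 86.7, 223.1]
orientation: [-0.001, 0.997, -0.079, 0.004]
contact_force: [-0.3, 0.5, -0.2]
finger_gap: 0.5
gripper_force: 0.0
```

```bash
python3 - <<'E'
from h import *
im,d,M=rep('w6'); scn('s6'); cv2.imwrite('pics/w6b.png',cv2.resize(im[:,:,::-1],None,fx=1.56,fy=1.56))
E
```

```text
t 9.35 p [42.3 73.3] z 223.1 phi 30.0 yaw -9.04 F [-0.3 -0.5  0.2]
yel 120 [ 0.6 67. ] r 67.0 th 0.5
red 146 [83.4 26.2] r 87.4 th 72.5
blue 113 [-46.1 -64.6] r 79.3 th -144.5
top blue 20 178.1 224.0 [496. 238.  47.] r 81.0 th 215.6
scene yel 54 235.6 223.2 [515. 100.  44.] r 68.0 th 354.3
scene red 57 200.5 217.1 [613. 130.  39.] r 89.0 th 75.1
scene blue 27 220.2 252.7 [494. 239.  49.] r 83.0 th 216.8
```

View pics/w6b.png

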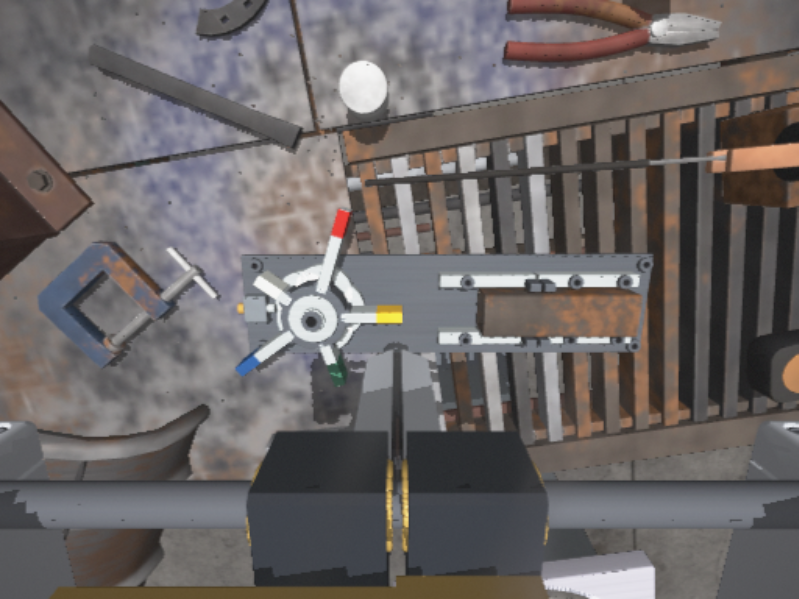

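Call:
{"name": "apply_moves", "arguments": {"commands": [-0.13,0.82,0,0,0,0,0,-0.13,0.82,0,0,0,0,0,-0.13,0.82,0,0,0,0,0,-0.13,0.82,0,0,0,0,0,-0.13,0.82,0,0,0,0,0,-0.13,0.82,0,0,0,0,0,0,0,0,0,0,0,0,0,0,0,0,0,0,0]}}

```text
t: 10.3
eef_pos: [481.0, -149.9, 216.5]
orientation: [-0.0, 0.997, -0.079, -0.001]
contact_force: [-0.5, 1.2, -0.1]
finger_gap: 0.5
gripper_force: 0.0
```

```bash
cat >> h.py <<'E'
def tube(f):
    """tube top face (z 42..56) from wrist depth, in jig axes relative to turret axis"""
    o=robot.get_obs();w=o['orientation'];R=Rotation.from_quat([w[1],w[2],w[3],w[0]]).as_matrix()
    c,M=wpose(); im,d=cap('wrist',f); v,u=np.nonzero(d>0); z=d[v,u]
    W=np.c_[(u-c['cx'])/c['fx']*z,-(v-c['cy'])/c['fy']*z,-z]@M[:3,:3].T+M[:3,3]; P=(W-np.r_[A,0])@R
    s=(abs(W[:,2]-48)<4)&(abs(P[:,0])<12)&(P[:,1]>90)&(P[:,1]<330); y=P[s,1]
    s2=(abs(W[:,2]-48)<4)&(abs(P[:,0])<30)&(P[:,1]>np.median(y)-15)&(P[:,1]<np.median(y)+15)
    print('tube y',np.percentile(y,[.5,50,99.5]).round(1),'x',np.percentile(P[s2,0],[2,98]).round(1),s.sum())
E
python3 - <<'E'
from h import *
rep(); tube('w7')
E
```

```text
t 10.3 p [ -1.7 319.8] z 216.5 phi -0.3 yaw -9.03 F [-0.7 -1.1  0.1]
yel 163 [ 0.6 67. ] r 67.0 th 0.5
red 389 [82.  32.4] r 88.2 th 68.5
tube y [153.6 222.9 292.3] x [-26.6  26.6] 1794
```

Call:
{"name": "apply_moves", "arguments": {"commands": [0.03,0.02,0.9,0,0,0,0,0,0,0.9,0,0,0,0,0,0,0.9,0,0,0,0,0,0,0.9,0,0,0,0,0,0,0.45,0,0,0,0,0,0,0.45,0,0,0,0,0,0,0,0,0,0,0,0,0,0,0,0,0,0]}}

```text
t: 11.2
eef_pos: [483.2, -149.8, -7.1]
orientation: [-0.0, 0.997, -0.077, -0.0]
contact_force: [-0.2, -0.1, 0.4]
finger_gap: 0.4
gripper_force: 0.0
```

```bash
python3 - <<'E'
from h import *
rep('w8')
V=np.array(robot.get_calibration('scene')['view']); c=robot.get_calibration('scene'); o=robot.get_obs()
for h in (0,42): 
    p=V[:3,:3]@(o['eef_pos']+[0,0,h])+V[:3,3]; print(h,(c['cx']-p[0]/p[2]*c['fx']).round(1),(c['cy']+p[1]/p[2]*c['fy']).round(1))
im,d=cap('scene','s8'); cv2.imwrite('pics/s8c.png',cv2.resize(im[110:260,190:370,::-1],None,fx=4,fy=4,interpolation=cv2.INTER_CUBIC))
E
```

```text
t 11.2 p [  0.  319.5] z -7.1 phi 0.0 yaw -8.86 F [-0.2  0.1 -0.4]
0 283.9 194.4
42 284.7 182.5
```

View pics/s8c.png

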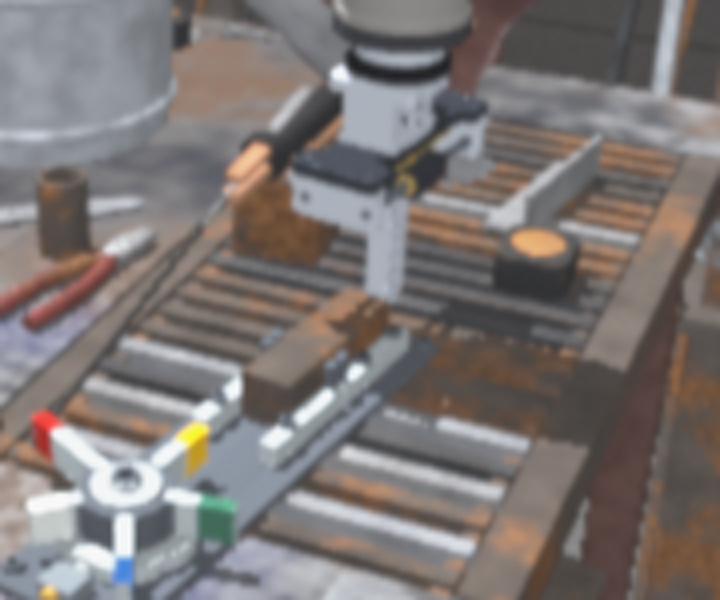

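Call:
{"name": "apply_moves", "arguments": {"commands": [0,-0.12,0.04,0,0,0,0,0,-0.12,0,0,0,0,0,0,-0.12,0,0,0,0,0,0,-0.12,0,0,0,0,0,0,-0.12,0,0,0,0,0,0,-0.12,0,0,0,0,0,0,-0.12,0,0,0,0,0,0,-0.12,0,0,0,0,0,0,-0.12,0,0,0,0,0,0,-0.12,0,0,0,0,0,0,-0.12,0,0,0,0,0,0,0,0,0,0,0,0]}}

```text
t: 12.5
eef_pos: [493.6, -84.8, -9.0]
orientation: [-0.0, 0.997, -0.078, 0.0]
contact_force: [0.9, -0.6, 0.5]
finger_gap: 0.3
gripper_force: 0.0
```

```bash
cat >> h.py <<'E'
def tubescene(f):
    o=robot.get_obs();w=o['orientation'];R=Rotation.from_quat([w[1],w[2],w[3],w[0]]).as_matrix()
    im,d=cap('scene',f); v,u=np.nonzero(d>0); W=world('scene',d,np.c_[u,v]); P=(W-np.r_[A,0])@R
    s=(abs(W[:,2]-46)<5)&(abs(P[:,0])<14)&(P[:,1]>84)&(P[:,1]<330); y=P[s,1]
    print('scene tube y',np.percentile(y,[1,5,95]).round(1),s.sum())
E
python3 - <<'E'
from h import *
rep(); tube('w9'); tubescene('s9')
E
```

```text
t 12.5 p [  0.4 253.7] z -9.0 phi 0.1 yaw -8.9 F [ 1.   0.5 -0.5]
tube y [103.4 173.8 262.7] x [-18.   18.8] 8553
scene tube y [100.4 104.5 242.1] 297
```

Call:
{"name": "apply_moves", "arguments": {"commands": [0,-0.08,0,0,0,0,0,0,-0.08,0,0,0,0,0,0,-0.08,0,0,0,0,0,0,-0.08,0,0,0,0,0,0,-0.03,0,0,0,0,0,0,-0.03,0,0,0,0,0]}}

```text
t: 13.25
eef_pos: [496.2, -66.7, -9.2]
orientation: [-0.0, 0.997, -0.078, -0.0]
contact_force: [-0.4, -1.8, -0.8]
finger_gap: 0.4
gripper_force: 0.8
```

```bash
python3 - <<'E'
from h import *
rep(); tube('w10'); tubescene('s10')
E
```

```text
t 13.25 p [  0.4 235.4] z -9.2 phi 0.1 yaw -8.94 F [-0.1  1.8  0.8]
tube y [ 90.7 158.2 243.8] x [-18.   19.1] 8205
scene tube y [ 85.7  89.5 225. ] 303
```

Call:
{"name": "apply_moves", "arguments": {"commands": [0,-0.02,0,0,0,0,0,0,-0.02,0,0,0,0,0,0,-0.02,0,0,0,0,0]}}

```text
t: 13.7
eef_pos: [496.7, -64.2, -9.2]
orientation: [0.0, 0.997, -0.078, 0.0]
contact_force: [-0.3, -3.0, -0.1]
finger_gap: 0.5
gripper_force: 1.3
```

Call:
{"name": "apply_moves", "arguments": {"commands": [0,-0.02,0,0,0,0,0]}}

```text
t: 13.8
eef_pos: [496.9, -63.1, -9.2]
orientation: [0.0, 0.997, -0.078, 0.0]
contact_force: [-0.3, -3.5, 0.7]
finger_gap: 0.6
gripper_force: 1.3
```

Call:
{"name": "apply_moves", "arguments": {"commands": [0,-0.02,0,0,0,0,0]}}

```text
t: 13.9
eef_pos: [497.0, -62.0, -9.2]
orientation: [0.0, 0.997, -0.078, -0.0]
contact_force: [-0.4, -2.4, 1.0]
finger_gap: 0.2
gripper_force: 1.4
```

Call:
{"name": "apply_moves", "arguments": {"commands": [0,-0.02,0,0,0,0,0]}}

```text
t: 14.0
eef_pos: [497.1, -61.6, -9.2]
orientation: [0.0, 0.997, -0.078, -0.0]
contact_force: [-1.6, -9.5, 2.5]
finger_gap: 0.7
gripper_force: 5.1
```

Call:
{"name": "apply_moves", "arguments": {"commands": [0,-0.02,0,0,0,0,0]}}

```text
t: 14.1
eef_pos: [497.0, -61.5, -9.2]
orientation: [0.001, 0.997, -0.079, -0.0]
contact_force: [-1.0, -14.6, 2.1]
finger_gap: 0.6
gripper_force: 7.5
```

```bash
python3 - <<'E'
from h import *
rep(); tube('w11'); tubescene('s11')
E
```

```text
t 14.1 p [  0.7 230.1] z -9.2 phi 0.2 yaw -9.01 F [ 1.3 14.6 -2. ]
tube y [ 90.8 155.2 238.9] x [-18.2  19.3] 7917
scene tube y [ 85.   90.8 218.3] 289
```

Call:
{"name": "apply_moves", "arguments": {"commands": [0,0.04,0,0,0,0,0,0,0.4,0,0,0,0,0,0,0.8,0,0,0,0,0,0,0.3,-0.6,0,0,0,0,0,0,-0.8,0,0,0,0,0,0,-0.8,0,0,0,0,0,-0.6,-0.8,0,0,0,0,0,-0.8,-0.8,0,0,0,0,0,-0.8,-0.4,0,0,0,0,0,-0.6,0,0,0,0,0,0,0,0,0,0,0,0]}}

```text
t: 15.35
eef_pos: [507.1, 2.4, 197.1]
orientation: [-0.001, 0.997, -0.075, 0.001]
contact_force: [0.0, 0.2, 0.0]
finger_gap: 0.2
gripper_force: 0.0
```

```bash
python3 - <<'E'
from h import *
im,_,_=rep('w12'); scn('s12'); tube('w13')
cv2.imwrite('pics/w12b.png',cv2.resize(im[100:300,100:450,::-1],None,fx=2.2,fy=2.2,interpolation=cv2.INTER_CUBIC))
E
```

```text
t 15.35 p [-1.000e-01  1.651e+02] z 197.1 phi -0.0 yaw -8.62 F [ 0.  -0.2 -0. ]
yel 182 [ 0.2 66.7] r 66.7 th 0.1
red 291 [82.5 29.2] r 87.5 th 70.5
blue 120 [-47.1 -65.4] r 80.6 th -144.2
top yel 7 205.7 216.1 [520. 111.  26.] r 56.0 th 356.6
top red 22 209.3 192.1 [612. 129.  51.] r 88.0 th 74.2
top blue 21 178.1 224.1 [496. 239.  47.] r 82.0 th 215.5
scene yel 63 236.8 222.3 [515. 100.  44.] r 68.0 th 354.6
scene red 56 200.6 217.1 [612. 130.  39.] r 88.0 th 74.4
scene blue 27 220.2 252.7 [493. 239.  50.] r 83.0 th 216.9
scene green 18 243.5 236.5 [472. 162.  49.] r 60.0 th 283.0
tube y [ 90.5 154.6 218.1] x [-18.7  18.8] 1864
```

View pics/w12b.png

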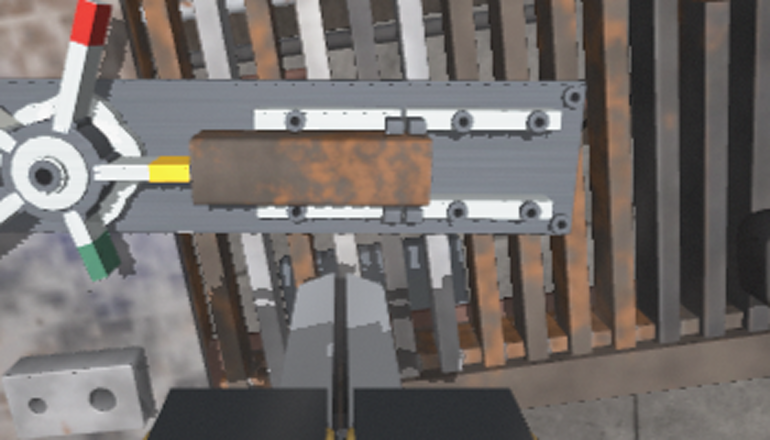

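The yellow finger at (170,170) points straight down the guide, and the tube's end at (191,170) rests against it. The far end measures 218 mm from the axis (220 expected). The gripper is clear of everything.

```bash
python3 -c "
from cell import robot
print(robot.finish_job())"
```

```text
the job is handed in; nothing more can be done
None
```

The yellow stop is clicked into its notch pointing down the guide, the tube's end rests against it, and the job is handed in (15 s used); one early sweep passed over the turret without touching it, because the fingertips end about 42 mm short of the stated TCP.

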